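# Unlock a plate shaker: draw its transport pin and park it in the keeper's notch

### The arm

A 6-joint arm with a two-finger parallel gripper is mounted at the origin on the work surface. World frame = base frame: x ahead of the robot, y to its left, z up, the work surface at z = 0. Lengths are in m, angles in rad, forces in N, time in s.
With the tool pointing down it reaches from about 0.3 to 0.875 m from the base axis. Payload 4.2 kg.
Tool frame: the origin (TCP) lies on the centre line of the jaws, within the pads' length; the fingertips stand 25 mm ahead of it and the grasp point (between the pads) lies 6 mm ahead of it; z points along the fingers, y is the line along which they close (so a half turn about z gives the same grasp; the last joint's range is limited). The gripper opens to 85 mm and grips with 20 to 120 N. Pads are 22 mm wide; open, the fingers measure 114 mm over their backs; the gripper's body (76 mm by 85 mm) begins 54 mm behind the grasp point. The pads swing forward as they close: fully open they stand 13 mm farther back than shut.
Start: joints at [1.299, 0.32, 1.565, -0, 1.257, -0.02], TCP at [0.143, 0.557, 0.256] pointing down, gripper open.
Joint ranges: [-3.11, 3.11], [-0.84, 2.01], [0.21, 2.61], [-1.34, 4.49], [0.05, 2.63], [-2.56, 2.56]. Speed limits (rad/s): [2.57, 2.57, 3.14, 3.14, 3.14, 3.14].

### API

Orientations are given as a unit quaternion [x, y, z, w].
In Python, from rig import env gives the robot as it stands. The module is installed in compiled form; this text tells all that it offers.
- The arm moves only by the tool servo_tool, never from a script. Its argument "series" is text: rows parted by semicolons, each of 6 numbers parted by spaces: the shift along the tool's x, y, z in mm, then the turn, a rotation vector about the tool's x, y, z in degrees. In form: x y z ax ay az; .... A call has 1 to 8 rows; each row is the pose to reach, as a shift and turn from the pose commanded when the call began, along the tool's axes at that moment; what a row does not reach only later rows make up. A row lasts 1/8 s, in which the tool goes at most 62.5 mm and 10.7 degrees, less where a joint would pass 70% of its speed; a pose out of reach is approached as far as the arm can. A call with a gripper value outside its range is refused whole. "claw" is the finger opening in mm, from 0 to 85.4, set as the call begins (left out, the last holds). The fingers move at their own pace and stop on an object; "grip_force" is the grip in N (left out, the last holds). Time passes only in rows, so rows that repeat a pose let the fingers close. It gives the time, the measured TCP pose, the force, the opening and the grip force at its end, in the units of the state.
- env.get_state(): the state, without advancing time (a new reading comes with each control period).
- env.read_camera(name): name is "scene" or "top" or "wrist"; returns the picture (384x512x3 uint8, red, green, blue); there is no depth.
- env.calibration(name): a dict with "fx", "fy", "cx", "cy" (pixels), "rvec" (rotation vector, rad) and "tvec" (3), from world to camera coordinates, as OpenCV has them. Camera axes: x right, y down, z forward; pixel columns grow to the right and rows downward; lengths in m; the calibration is good to about 2 mm. A picture is of the moment at which its call begins: read the wrist's pose just before it. calibration takes no time and is no camera call; for the wrist camera it gives the pose at the moment of the call.
- env.sign_off(): hands the job in; it is judged then, once.
The state is a dict: "clock": time; "joint_pos": joint angles; "joint_vel": joint speeds; "joint_efforts": joint torques, N m; "position": TCP position; "tcp_rot": TCP orientation; "force": force on the tool from outside, world axes, zero at the start; "wrist_torque": the same for the moment, N m; "grip_width": finger opening in m; "gripper_force": force on a finger pad.
Only numpy, scipy, OpenCV 4.12 (cv2) and the standard library are available. Lean on these libraries where they do the work, as an engineer would, in place of code of your own. Each camera call takes 0.05 s, during which the arm holds its last target. There are 200 camera calls.

### The job

The plate shaker's deck is still locked for transport: draw the red-gripped pin out of the slanting bore under the carry bar so that the deck springs free, then hang the pin upright in the notch of the yellow fork, its thin neck slid fully home to the end of the notch and its collar lowered gently on to the fork before you let go. The fork may be set at any height on its stem, so feel for it; do not drop the pin or strain the fork, and leave the rack, bottle and tip box where they are.

Things in the scene. Friction and masses are not known exactly. Their poses are not given: they have to be found in the camera images.
- shaker: White bench plate shaker with blue trim, fixed, 235 x 194 mm, base 75 mm high. Origin on the bench; x axis points from its clevis end to its display end, along its mid-line; z up. It stands across the bench: x about the robot's left, +-20 degrees. At the -x end two aluminium clevis ears, 85 mm wide in all and 44 mm long, carry a slanting bore with the pin.
- bore (a point): Centre of the bore's mouth on the upper ear's face, at (-100, 0, 85) mm in the shaker's frame, same axes. The bore, 17.8 mm wide, 46 mm long, leans 35 degrees from vertical: outwards it runs along (-sin 35, 0, cos 35) of the shaker's frame, up and sideways, to the robot's right. It passes both ears and, between them, the deck's steel tongue.
- carry_bar (a point): Middle of the shaker's fixed carry bar: round steel, 12 mm thick, 200 mm long along the shaker's y, at (-100, 0, 183) mm in its frame. It stands over the pin and bars a vertical approach; a tool leaning with the bore clears it. Its legs come down on its +x side at y +-100 mm.
- deck (a joint): Slide of the shaker's deck (dark, with a clear well plate) along the shaker's +y, in m: within 2 mm of 0 while the pin locks it, 0.012 at its stop when free. A spring pushes it that way with about 4.5 N, so the pin drags a little as it is drawn.
- pin: Loose steel pin, about 0.1 kg, seated in the bore at the start. Origin: centre of the collar's underside; z along the pin to its grip. Up: collar 26 mm wide, 4 mm thick, then a red flat grip to z 40 mm, 28 mm along x, 14 mm along y (pinch across y). Down: neck 9 mm wide to z -16, then shank 16 mm wide to the foot at z -48 mm. At the start its y is about the shaker's y.
- keeper: Pin keeper, fixed, left or right of the shaker: dark foot 80 mm square, blue tube 24 mm wide, 82 mm high, and a stem with a level yellow fork. Origin on the bench in the tube's axis, z up. Fork: plate 6 mm thick, 50 mm wide (y), x -77 to +15 mm, solid from x -40 on; its notch, 12 mm wide on the mid-line, opens to -x and ends at x -40. Only the pin's neck fits it, from the side.
- home (a point): Point ON THE BENCH plumb below the axis of a neck that is fully home in the notch, at (-44.5, 0, 0) mm in the keeper's frame, same axes. The height of the fork's upper face is NOT reported: 95 to 131 mm above the bench, new every time; feel it (say by touching down on the solid part with the pin's foot) or see it. The stem is clamped by friction and slips at about 80 N.
- rack: Bystander: orange tube rack, 90 x 75 x 62 mm, on the other side of the shaker. Origin under its centre.
- reagent: Bystander: amber bottle 60 mm wide, 110 mm high. Origin under its centre.
- tipbox: Bystander: pipette tip box with green lid, 118 x 83 x 63 mm. Origin under its centre.
Mind the look-alikes: they are no part of the job. Several things have the shape of the pin; the one meant has the colours described above. There is more than one size of the keeper; the one meant has the size given above.

How it is judged:
By the outcome, as a careful person would: the job done as asked, in the order asked, and still so for the second after the job is handed in, with the robot touching nothing.
It also fails if it takes over 56 s, if anything falls off the work surface, if the arm or the gripper's body presses on something with over 40 N, if the wrist force passes 120 N, or if a joint passes its speed limit or range.

## Working session

There is one attempt and no reset: what is moved stays moved. The work goes in short steps, Python scripts to look and compute and a tool call to move; the robot and the scene stay as the last step left them, time stands still between calls to the robot, and variables do not carry over. Pictures are saved under pics/ and viewed, at most 12 in all, crops included, and the job is handed in when it is done.

Besides the shell and the picture viewer there is one more tool, called after "Request:" as name(argument=value, ...), one argument or row to a line, values as JSON. servo_tool: Moves the arm, as the interface text tells. Its arguments: {"type":"object","properties":{"series":{"type":"string"},"claw":{"type":"number"},"grip_force":{"type":"number"}},"required":["series"]}

```bash
mkdir -p pics; cat > h.py <<'E'
import numpy as np, cv2, json
from scipy.spatial.transform import Rotation as R
from rig import env
def cam(n):
    c=env.calibration(n); K=np.array([[c['fx'],0,c['cx']],[0,c['fy'],c['cy']],[0,0,1.]])
    return K,np.array(c['rvec'],float).ravel(),np.array(c['tvec'],float).ravel()
def save(n,f):
    c=cam(n); im=env.read_camera(n); cv2.imwrite(f'pics/{f}.png',im[:,:,::-1]); np.save(f'pics/{f}.npy',np.array([c[0].ravel().tolist()+c[1].tolist()+c[2].tolist()]))
    return im
def ray(c,u,v):
    K,r,t=c; M=cv2.Rodrigues(r)[0]; d=M.T@np.linalg.inv(K)@[u,v,1]; return -M.T@t,d/np.linalg.norm(d)
def atz(c,u,v,z):
    o,d=ray(c,u,v); return o+d*(z-o[2])/d[2]
def tri(rs):
    A=sum(np.eye(3)-np.outer(d,d) for o,d in rs); b=sum((np.eye(3)-np.outer(d,d))@o for o,d in rs); return np.linalg.solve(A,b)
def proj(c,P):
    return cv2.projectPoints(np.array(P,float).reshape(-1,3),c[1],c[2],c[0],None)[0].reshape(-1,2)
E
python3 - <<'E'
from h import *
s=env.get_state(); print(s)
a=save('scene','s0');b=save('top','t0');w=save('wrist','w0')
cv2.imwrite('pics/both.png',np.vstack([np.hstack([cv2.resize(a,(400,300)),cv2.resize(w,(400,300))]),])[:,:,::-1])
for n in('scene','top','wrist'):
    c=cam(n);print(n,c[0][0,0],ray(c,256,192))
E
```

```text
{'clock': 0.0, 'joint_pos': array([ 1.29898616e+00,  3.20300241e-01,  1.56570473e+00, -3.44102038e-06,
        1.25741621e+00, -2.00221189e-02]), 'joint_vel': array([-1.34286050e-03, -7.81148084e-05, -1.77174747e-03,  2.83652597e-04,
        1.00310726e-04,  3.48475514e-05]), 'joint_efforts': array([ 1.01813450e-03, -4.15525246e+01, -2.34153181e+01,  1.28559527e-04,
        8.32307967e-03, -4.76849962e-06]), 'position': array([0.14314506, 0.55643325, 0.25546746]), 'tcp_rot': array([ 1.25561149e-01,  9.92085461e-01, -9.04785746e-04, -1.31314077e-04]), 'force': array([-0.31179016,  0.72530771, -0.60319662]), 'wrist_torque': array([-0.00862962, -0.03939963, -0.03545661]), 'gripper_force': 0.0, 'grip_width': 0.08580894480289358}
scene 360.6576308272679 (array([1.2340318 , 0.17326103, 0.67605004]), array([-0.80708253, -0.11600384, -0.57893083]))
top 468.03010114130564 (array([0.16229269, 0.04600564, 1.43304289]), array([ 0.22473179, -0.01432732, -0.97431532]))
wrist 299.23676334797045 (array([0.0775871 , 0.57452508, 0.37445335]), array([ 0.25550684, -0.06452474, -0.96465165]))
```

View pics/t0.png

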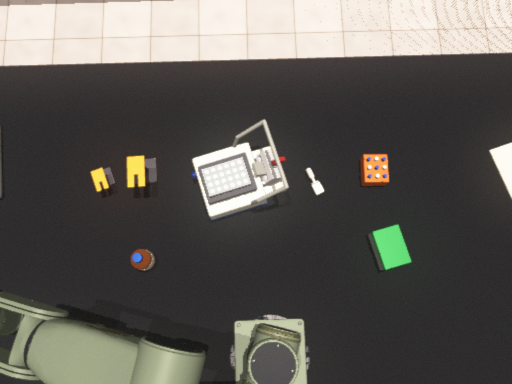

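View pics/s0.png

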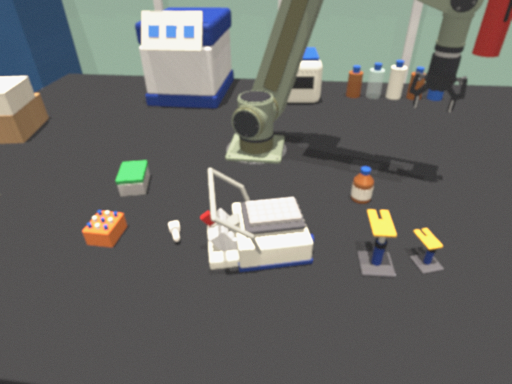

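The top view shows the shaker at (240,180), with the red grip at (280,160) under the carry bar. A white look-alike pin lies at (315,181). There are two yellow forks, a big one at (137,170) and a small one at (102,178). I'll enlarge these to confirm which is which.

```bash
python3 - <<'E'
from h import *
t=cv2.imread('pics/t0.png');s=cv2.imread('pics/s0.png')
A=cv2.resize(t[110:235,180:330],(480,400),interpolation=2)  # 3.2x
B=cv2.resize(t[140:205,80:170],(320,231),interpolation=2)
C=cv2.resize(s[160:280,190:320],(433,400),interpolation=2)
D=cv2.resize(s[200:275,350:450],(320,240),interpolation=2)
o=np.zeros((600,800,3),np.uint8); o[:400,:480]=A; o[:231,480:]=B; o[240:480,480:]=D
cv2.imwrite('pics/c1.png',o)
cv2.imwrite('pics/c2.png',cv2.resize(s[160:280,190:320],(650,600),interpolation=2))
c=cam('top')
for n,p in dict(fork_left=(128,157),fr=(145,157),).items(): print(n,atz(c,*p,.11))
E
```

```text
fork_left [0.58477964 0.39962454 0.11      ]
fr [0.58325366 0.34968741 0.11      ]
```

View pics/c1.png

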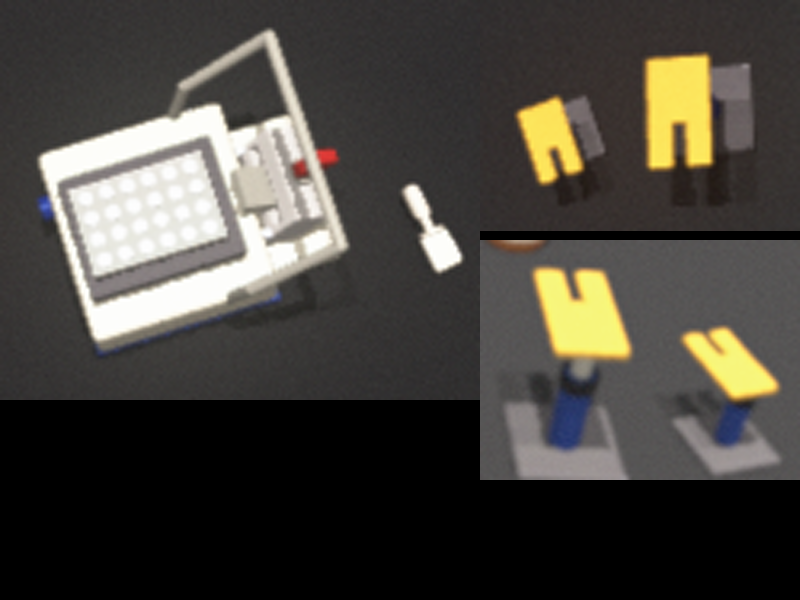

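View pics/c2.png

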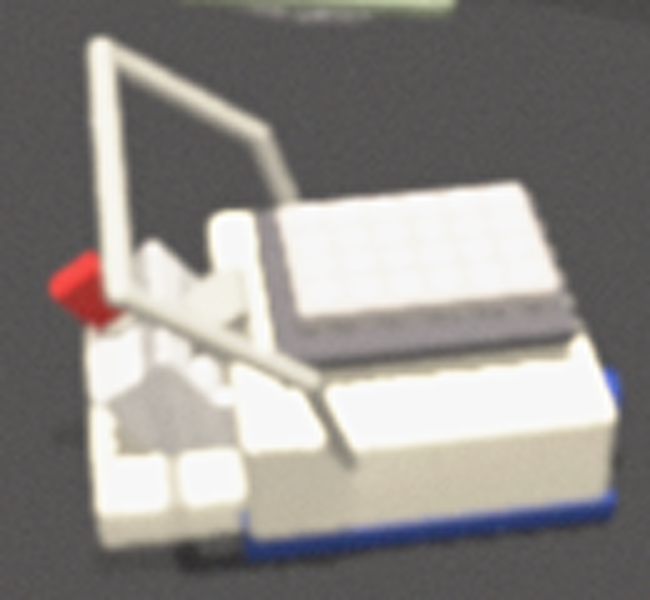

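The big fork measures 50 mm wide, the size given, so it is the keeper; the small one beside it is a decoy. The red grip under the bar, in the clevis, is the pin; the white piece on the bench is a decoy. Next I fit the poses.

```bash
cat > fit.py <<'E'
from h import *
from scipy.optimize import least_squares
ct,cs=cam('top'),cam('scene')
t=cv2.imread('pics/t0.png');s=cv2.imread('pics/s0.png')
def redc(im,x0,y0,x1,y1):
    r=im[y0:y1,x0:x1].astype(int); m=(r[:,:,2]>110)&(r[:,:,1]<70)&(r[:,:,0]<80); y,x=np.nonzero(m); return np.array([x.mean()+x0,y.mean()+y0]),m.sum()
def yel(im,x0,y0,x1,y1):
    r=im[y0:y1,x0:x1].astype(int); return (((r[:,:,2]>150)&(r[:,:,1]>110)&(r[:,:,0]<100))*255).astype(np.uint8)
print('red',redc(t,260,140,300,180),redc(s,190,195,230,235))
T=lambda p,P:(R.from_euler('z',p[2]).apply(np.array(P,float))+[p[0],p[1],0])
bar=[[-.1,.1,.183],[-.1,-.1,.183]]
# shaker x ~ world +y => shaker y ~ world -x ; +y end near the robot
ot=np.array([[180+345/3.2,110+244/3.2],[180+269/3.2,110+34/3.2]])
os_=np.array([[190+98/5,160+48/5],[190+118/5,160+292/5]])
g=[[-.1-.022*np.sin(.6109),0,.085+.022*np.cos(.6109)]]
f=lambda p:np.r_[(proj(ct,T(p,bar))-ot).ravel(),(proj(cs,T(p,bar))-os_).ravel()]
q=least_squares(f,[.55,.1,1.57]); p=q.x; print('shaker',p,np.degrees(p[2]),q.fun.round(1))
print('grip pred',proj(ct,T(p,g)),proj(cs,T(p,g)))
# base top corners
base=[[.1175,.097,.075],[.1175,-.097,.075]]
print('base corners',proj(ct,T(p,base)),'seen',180+98/3.2,110+346/3.2,180+40/3.2,110+157/3.2)
# keeper
mt=yel(t,120,145,165,200); 
fk=np.array([[.015,.025],[.015,-.025],[-.077,-.025],[-.077,.025],[-.077,.006],[-.040,.006],[-.040,-.006],[-.077,-.006]])
for nm,im,box in(('t',t,(120,145,165,200)),('s',s,(360,203,402,240))):
    m=yel(im,*box); cn=max(cv2.findContours(m,0,2)[0],key=cv2.contourArea).reshape(-1,2)+box[:2]
    print(nm,cv2.boxPoints(cv2.minAreaRect(cn.astype(np.float32))).round(1).tolist(),m.astype(bool).sum(), (np.argwhere(m)[:,::-1].mean(0)+box[:2]))
# silhouette fit of keeper x,y,yaw,h : render soft mask
def ren(c,P,box,S=8):
    pts=[proj(c,T(P,np.c_[fk,np.full(8,P[3])]))]
    x0,y0,x1,y1=box; M=np.zeros(((y1-y0)*S,(x1-x0)*S),np.float32)
    o=np.array([1,7,6,5,4,0])
    for zz in (P[3],P[3]-.006):
        u=proj(c,T(P,np.c_[fk,np.full(8,zz)])); cv2.fillPoly(M,[np.round((u+.5-[x0,y0])*S).astype(np.int32)],1)
    M=cv2.resize(M,(x1-x0,y1-y0),interpolation=cv2.INTER_AREA); return cv2.GaussianBlur(M,(0,0),.6)
bt,bs=(120,145,165,200),(360,203,402,240)
def soft(im,b):
    r=im[b[1]:b[3],b[0]:b[2]].astype(float); return np.clip((r[:,:,2]+r[:,:,1]-2*r[:,:,0])/ (np.percentile(r[:,:,2]+r[:,:,1]-2*r[:,:,0],97)),0,1)
Mt,Ms=soft(t,bt),soft(s,bs)
cost=lambda P:((ren(ct,P,bt)-Mt)**2).sum()+((ren(cs,P,bs)-Ms)**2).sum()
from scipy.optimize import minimize
best=min((minimize(cost,[.55,.373,y0,h0],method='Nelder-Mead',options=dict(initial_simplex=np.array([.55,.373,y0,h0])+np.vstack([np.zeros(4),np.diag([.02,.02,.1,.01])]),maxiter=600,xatol=1e-5)) for y0 in(-.1,.1) for h0 in(.1,.12)),key=lambda r:r.fun)
P=best.x; print('keeper',P,np.degrees(P[2]),best.fun,'home',T(P,[[-.0445,0,P[3]]]))
E
python3 fit.py
```

```text
red (array([279.22222222, 159.86111111]), np.int64(36)) (array([206.49230769, 219.35384615]), np.int64(65))
shaker [0.53116819 0.06510872 1.857903  ] 106.4500005399017 [-0.4  0.2  0.2  0.6 -0.4  0.6  0.1  0.4]
grip pred [[278.38301916 160.35844388]] [[208.83820312 218.87314081]]
base corners [[214.5742737  216.66399162]
 [195.51619112 156.62179563]] seen 210.625 218.125 192.5 159.0625
t [[127.0, 155.0], [144.0, 155.0], [144.0, 187.0], [127.0, 187.0]] 528 [135.42992424 170.48863636]
s [[365.79998779296875, 209.10000610351562], [389.1000061035156, 203.1999969482422], [397.20001220703125, 235.6999969482422], [373.8999938964844, 241.5]] 158 [380.41139241 223.35443038]
keeper [0.5708889  0.37840505 0.044484   0.11833327] 2.5487453938355107 267.760543977412 home [[0.52643293 0.37642616 0.11833327]]
```

```bash
cat >> h.py <<'E'
def frame(x,z):
    z=np.array(z,float);z/=np.linalg.norm(z);x=np.array(x,float);x-=z*(x@z);x/=np.linalg.norm(x)
    return R.from_matrix(np.c_[x,np.cross(z,x),z])
def go(p,rot,p0=None,r0=None):
    s=env.get_state(); p0=s['position'] if p0 is None else p0; r0=R.from_quat(s['tcp_rot']) if r0 is None else r0
    d=r0.inv().apply(np.array(p)-p0)*1000; a=np.degrees((r0.inv()*rot).as_rotvec())
    print('delta',d.round(1),a.round(2),'F',s['force'].round(1),'w',round(s['grip_width']*1000,1),'t',s['clock'])
def ik(p,rot,j0,j23=1.8):
    # wrist angle guess
    m=R.from_euler('z',j0)*R.from_euler('y',j23)
    return (m.inv()*rot*R.from_euler('z',-np.pi/2)).as_euler('ZYZ')
E
python3 - <<'E'
from h import *
s=env.get_state();print(ik(0,R.from_quat(s['tcp_rot']),1.299,1.885))
yaw=np.radians(106.45);S=R.from_euler('z',yaw);a=np.radians(35)
for sg in(1,-1):
    r=S*frame([sg*np.cos(a),0,sg*np.sin(a)],[np.sin(a),0,-np.cos(a)])
    for j1 in (-.3,-.15,-.05):
        for q in(1.5,1.8,2.1): print(sg,j1,q,ik(0,r,j1,q).round(2))
go([.50,.376,.28],frame([-1,0,0],[0,0,-1]))
E
```

```text
[-1.56341349e-05  1.25788609e+00 -1.99933898e-02]
1 -0.3 1.5 [ 0.54  1.96 -0.46]
1 -0.3 1.8 [ 0.5   1.69 -0.61]
1 -0.3 2.1 [ 0.5   1.43 -0.76]
1 -0.15 1.5 [ 0.58  1.88 -0.33]
1 -0.15 1.8 [ 0.55  1.62 -0.49]
1 -0.15 2.1 [ 0.56  1.37 -0.65]
1 -0.05 1.5 [ 0.59  1.82 -0.24]
1 -0.05 1.8 [ 0.57  1.57 -0.41]
1 -0.05 2.1 [ 0.59  1.32 -0.57]
-1 -0.3 1.5 [0.54 1.96 2.68]
-1 -0.3 1.8 [0.5  1.69 2.53]
-1 -0.3 2.1 [0.5  1.43 2.38]
-1 -0.15 1.5 [0.58 1.88 2.82]
-1 -0.15 1.8 [0.55 1.62 2.65]
-1 -0.15 2.1 [0.56 1.37 2.5 ]
-1 -0.05 1.5 [0.59 1.82 2.9 ]
-1 -0.05 1.8 [0.57 1.57 2.74]
-1 -0.05 2.1 [0.59 1.32 2.57]
delta [-390.6  -86.   -24.2] [-7.000e-02 -1.000e-02 -1.443e+01] F [ 0.9 -0.3 -0.7] w 85.8 t 0.15
```

Request:
servo_tool(
  series="-195 -43 -20 0 0 -7; -390 -86 -24 0 0 -14; -390 -86 -24 0 0 -14; -390 -86 -24 0 0 -14; -390 -86 -24 0 0 -14; -390 -86 -24 0 0 -14; -390 -86 -24 0 0 -14; -390 -86 -24 0 0 -14",
)

```text
clock: 1.15
position: [0.5004, 0.3757, 0.2797]
tcp_rot: [0.005, 1.0, -0.0, -0.001]
force: [-0.7, 0.4, -1.6]
grip_width: 0.0856
gripper_force: 0.0
```

```bash
python3 - <<'E'
from h import *
im=save('wrist','w1')
cv2.imwrite('pics/w1.png',cv2.resize(im,(800,600),interpolation=2)[:,:,::-1])
go([.50,.376,.28],frame([-1,0,0],[0,0,-1]))
E
```

```text
delta [-0.9 -0.5 -0.2] [ 0.   -0.1  -0.47] F [-0.3 -1.1 -0.3] w 85.3 t 1.2
```

View pics/w1.png

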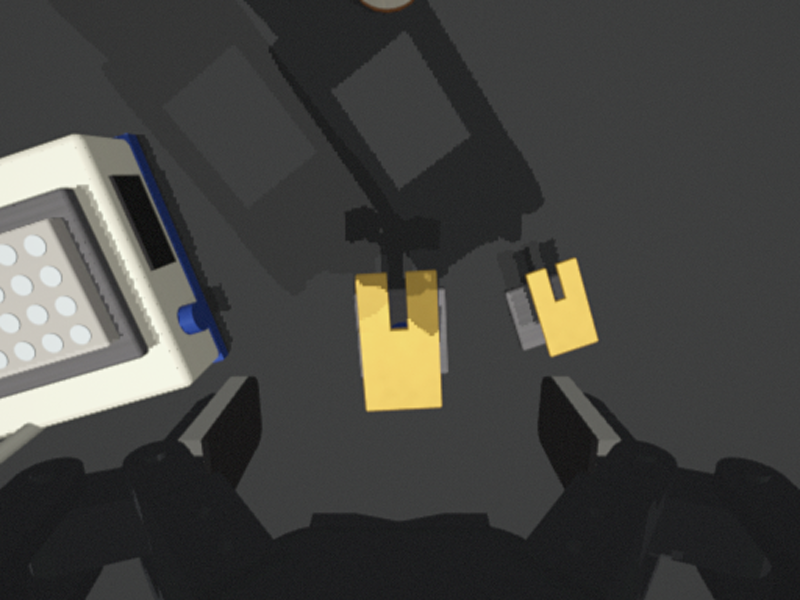

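The wrist view shows the fork clearly: corners at (355,277), (436,270), (442,407) and (366,412), notch end at (399,329), opening towards the robot. I'll refine the pose from all the views.

```bash
python3 - <<'E'
from h import *
from scipy.optimize import least_squares
d=np.load('pics/w1.npy')[0]; cw=(d[:9].reshape(3,3),d[9:12],d[12:]); ct,cs=cam('top'),cam('scene')
T=lambda p,P:(R.from_euler('z',p[2]).apply(np.array(P,float))+[p[0],p[1],0])
k=np.array([[-.077,-.025],[-.077,.025],[.015,.025],[.015,-.025]])
W=(np.array([[355,277],[436,270],[442,407],[366,412],[389,329],[408.5,329]])+.5)/1.5625-.5
kw=np.vstack([k,[[-.04,-.006],[-.04,.006]]])
Tt=np.array([[145.2,186.4],[127.2,187.5],[126.7,156],[144.4,155.5]])
Sc=np.array([[367.2,209.4],[389.1,209.4],[396.9,236.],[374.1,236.]])
def f(p,w=(2,1,1)):
    g=lambda c,K,O:(proj(c,T(p,np.c_[K,np.full(len(K),p[3])]))-O).ravel()
    return np.r_[w[0]*g(cw,kw,W),w[1]*g(ct,k,Tt),w[2]*g(cs,k,Sc)]
for w in((2,1,1),(1,0,0),(2,1,0)):
    q=least_squares(f,[.57,.376,0,.11],args=(w,));p=q.x;print(p.round(4),np.degrees(p[2]).round(2),'home',T(p,[[-.0445,0,0]]).round(4),q.fun.round(1).tolist())
E
```

```text
[0.5695 0.3781 0.0521 0.1158] 2.98 home [[0.5251 0.3758 0.    ]] [-0.5, -1.1, -0.6, 1.5, -1.0, -1.4, 0.9, -2.4, 0.5, 2.4, -0.4, 1.0, -0.9, -0.4, -0.3, -0.1, -0.7, 1.0, -1.3, 0.1, 1.1, -0.3, -0.2, 0.5, 1.0, -1.1, 1.3, -2.1]
[0.5683 0.3782 0.0532 0.1192] 3.05 home [[0.5239 0.3759 0.    ]] [-0.5, -1.0, 0.0, 0.2, -0.0, -0.2, 0.3, -0.6, 0.3, 1.2, -0.1, 0.5, -0.0, -0.0, -0.0, 0.0, -0.0, 0.0, -0.0, 0.0, 0.0, -0.0, 0.0, -0.0, 0.0, -0.0, 0.0, -0.0]
[0.5685 0.3781 0.0525 0.1185] 3.01 home [[0.5241 0.3758 0.    ]] [-1.0, -1.9, -0.1, 0.6, -0.4, -0.5, 0.6, -1.5, 0.5, 2.4, -0.3, 0.9, -1.2, -0.3, -0.6, 0.0, -0.9, 1.0, -1.5, 0.2, 0.0, -0.0, -0.0, -0.0, 0.0, -0.0, 0.0, -0.0]
```

```bash
cat >> h.py <<'E'
SH=[.5312,.0651,np.radians(106.45)]
A35=np.radians(35)
def SR(sh=None): return R.from_euler('z',(sh or SH)[2])
def grasp(dist,sh=None):
    "tcp pose with TCP at dist(m) from bore mouth along the bore axis"
    sh=sh or SH; S=SR(sh); ax=np.array([-np.sin(A35),0,np.cos(A35)])
    return S.apply(np.array([-.1,0,.085])+ax*dist)+[sh[0],sh[1],0], S*frame([np.cos(A35),0,np.sin(A35)],-ax)
E
python3 - <<'E'
from h import *
p,r=grasp(.162);print(p)
go([.58,-.14,.40],r)
E
```

```text
[ 0.58583062 -0.11992266  0.21770263]
delta [ -84.9 -515.8 -120.4] [-22.34  29.98  70.64] F [-0.3 -1.1 -0.3] w 85.3 t 1.2
```

Request:
servo_tool(
  series="-6 -30 -40 -2 3 7; -17 -90 -90 -5 7 16; -35 -150 -120 -8 11 26; -50 -210 -120 -11 15 36; -60 -270 -120 -14 19 45; -70 -330 -120 -17 23 54; -78 -390 -120 -20 27 63; -85 -450 -120 -22 30 70",
)

```text
clock: 2.2
position: [0.5794, -0.0616, 0.4003]
tcp_rot: [0.567, 0.767, 0.178, -0.242]
force: [1.4, 1.2, -0.1]
grip_width: 0.0852
gripper_force: 0.0
```

```bash
python3 - <<'E'
from h import *
p,r=grasp(.165)
go([.585,-.14,.30],r); go(p,r); print(env.get_state()['position'],env.get_state()['joint_pos'].round(2))
E
```

```text
delta [-120.3  -17.6   38.3] [-0.4  -0.01  0.49] F [ 1.4  1.2 -0.1] w 85.2 t 2.2
delta [-152.   -10.8  113.6] [-0.4  -0.01  0.49] F [ 1.4  1.2 -0.1] w 85.2 t 2.2
[ 0.57936364 -0.06163033  0.40034779] [-0.36  0.44  1.16  0.5   1.91 -0.57]
```

Request:
servo_tool(
  series="-60 -8 10 -0.4 0 0.5; -115 -11 35 -0.4 0 0.5; -150 -11 75 -0.4 0 0.5; -152 -11 114 -0.4 0 0.5; -152 -11 114 -0.4 0 0.5; -152 -11 114 -0.4 0 0.5",
)

```text
clock: 2.95
position: [0.5879, -0.121, 0.2217]
tcp_rot: [0.57, 0.766, 0.18, -0.238]
force: [0.6, 0.3, 0.6]
grip_width: 0.0855
gripper_force: 0.0
```

```bash
python3 - <<'E'
from h import *
im=save('wrist','w2')
c=cam('wrist');S=lambda P:SR().apply(np.array(P,float))+[SH[0],SH[1],0]
a=np.array([-np.sin(A35),0,np.cos(A35)]);b=np.array([-.1,0,.085]);x=np.array([np.cos(A35),0,np.sin(A35)])
pts=S([b+a*.04+x*u+np.array([0,v,0]) for u in(-.014,.014) for v in(-.007,.007)]+[[-.1,.094,.183],[-.1,-.094,.183]]+[b+a*.004])
q=proj(c,pts);print(q.round(1).tolist())
o=cv2.resize(im,(800,600),interpolation=2)[:,:,::-1].copy()
for u in q: cv2.circle(o,tuple(np.int32((u+.5)*1.5625)),3,(0,255,0),1)
cv2.imwrite('pics/w2.png',o)
go(*grasp(.165))
E
```

```text
[[260.4, 210.5], [244.2, 210.5], [260.7, 178.9], [244.0, 178.8], [111.5, 130.4], [392.0, 131.7], [252.6, 184.6]]
delta [-0.7 -1.7  1.8] [0.13 0.31 0.3 ] F [ 0.4 -0.4  0.3] w 85.7 t 3.0
```

View pics/w2.png

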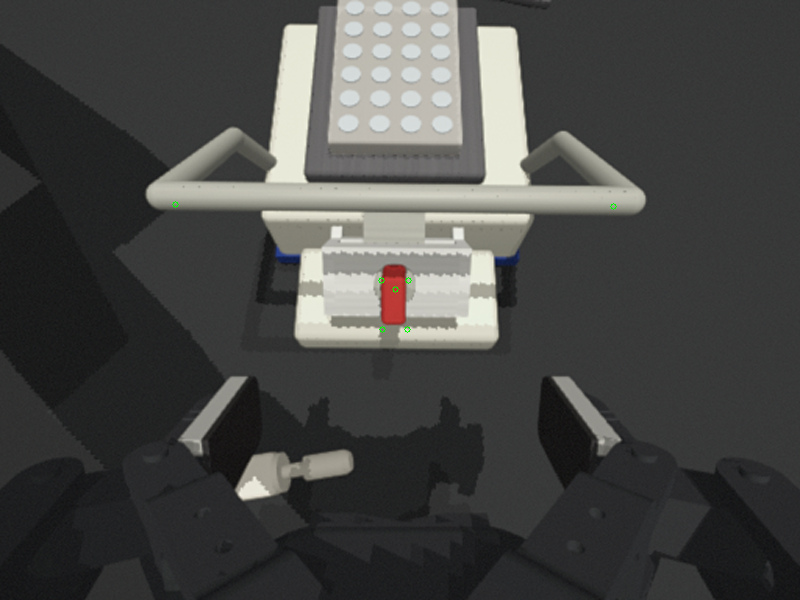

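Wrist view: the red grip's end face spans (383–405, 277–323), under the bar, whose ends are at (147,194) and (645,200). My prediction is off by a few mm, so I refit from this view.

```bash
python3 - <<'E'
from h import *
from scipy.optimize import least_squares
im=cv2.imread('pics/w2.png'); # 800x600 with dots
r=im[255:335,370:420].astype(int); m=(r[:,:,2]>165)&(r[:,:,1]<75)
m2=(r[:,:,2]>80)&(r[:,:,1]<75)&(r[:,:,0]<75)&(r[:,:,2]>2*r[:,:,1])
for k in(m,m2):
    y,x=np.nonzero(k);print(k.sum(),x.min()+370,x.max()+370,y.min()+255,y.max()+255,x.mean()+370,y.mean()+255)
    print([(i+255,np.nonzero(k[i])[0].min()+370,np.nonzero(k[i])[0].max()+370) for i in range(0,80,6) if k[i].any()])
E
```

```text
933 383 404 277 322 393.0568060021436 299.7931404072883
[(279, np.int64(384), np.int64(403)), (285, np.int64(383), np.int64(403)), (291, np.int64(383), np.int64(403)), (297, np.int64(383), np.int64(403)), (303, np.int64(383), np.int64(403)), (309, np.int64(383), np.int64(403)), (315, np.int64(383), np.int64(403)), (321, np.int64(384), np.int64(403))]
1312 381 405 265 323 393.0358231707317 294.6295731707317
[(267, np.int64(385), np.int64(403)), (273, np.int64(383), np.int64(404)), (279, np.int64(382), np.int64(404)), (285, np.int64(381), np.int64(404)), (291, np.int64(382), np.int64(404)), (297, np.int64(381), np.int64(404)), (303, np.int64(381), np.int64(404)), (309, np.int64(382), np.int64(404)), (315, np.int64(382), np.int64(404)), (321, np.int64(383), np.int64(404))]
```

```bash
python3 - <<'E'
from h import *
from scipy.optimize import least_squares
ld=lambda f:(lambda d:(d[:9].reshape(3,3),d[9:12],d[12:]))(np.load(f)[0])
cw=ld('pics/w2.npy');ct,cs=cam('top'),cam('scene')
a=np.array([-np.sin(A35),0,np.cos(A35)]);b=np.array([-.1,0,.085]);x=np.array([np.cos(A35),0,np.sin(A35)]);y=np.array([0,1.,0])
T=lambda p,P:(R.from_euler('z',p[2]).apply(np.array(P,float))+[p[0],p[1],0])
sc=lambda P:(np.array(P)+.5)/1.5625-.5
face=lambda s:[b+a*s+x*u+y*v for u in(-.014,.014) for v in(.007,-.007)]
F=sc([[382,323.5],[405.5,323.5],[381,277],[405.5,277]])
bar=[[-.1,.106,.183],[-.1,-.106,.183]]; B=sc([[147,194.5],[645,200]])
tb=np.array([[287.8,186.2],[264.1,120.6]]);sb=np.array([[209.6,169.6],[213.6,218.4]]);bb=[[-.1,.1,.183],[-.1,-.1,.183]]
def f(p,w):
    return np.r_[w[0]*(proj(cw,T(p,bar))-B).ravel(),w[1]*(proj(cw,T(p,face(.04+p[3])))-F).ravel(),w[2]*(proj(ct,T(p,bb))-tb).ravel(),w[2]*(proj(cs,T(p,bb))-sb).ravel(),p[3]*w[3]]
for w in((1,1,0,1e4),(1,1,0,100),(1,0,0,100),(1,1,1,1e4),(0,1,0,1e4)):
    q=least_squares(f,SH+[0],x_scale=[.01,.01,.01,.01],args=(w,));p=q.x;print(w,p.round(4),np.degrees(p[2]).round(2),'mouth',T(p,[b])[0].round(4),q.fun.round(1).tolist())
E
```

```text
(1, 1, 0, 10000.0) [0.5312 0.0686 1.8482 0.    ] 105.9 mouth [ 0.5586 -0.0275  0.085 ] [0.8, 0.8, -2.8, 1.5, -0.3, 0.4, 0.9, 0.6, 0.4, -1.5, 1.4, -1.3, -0.0, 0.0, -0.0, 0.0, 0.0, 0.0, 0.0, 0.0, 0.0]
(1, 1, 0, 100) [0.5311 0.0689 1.8482 0.0019] 105.89 mouth [ 0.5585 -0.0272  0.085 ] [0.9, 0.4, -2.8, 1.1, -0.3, 0.7, 0.9, 0.9, 0.4, -1.4, 1.5, -1.1, -0.0, 0.0, -0.0, 0.0, 0.0, 0.0, 0.0, 0.0, 0.2]
(1, 0, 0, 100) [0.5314 0.0693 1.8508 0.    ] 106.04 mouth [ 0.5591 -0.0268  0.085 ] [1.9, 0.4, -1.9, 0.4, 0.0, -0.0, 0.0, -0.0, 0.0, -0.0, 0.0, -0.0, -0.0, 0.0, -0.0, 0.0, 0.0, 0.0, 0.0, 0.0, 0.0]
(1, 1, 1, 10000.0) [0.5312 0.0684 1.849  0.    ] 105.94 mouth [ 0.5586 -0.0278  0.085 ] [0.7, 1.2, -2.7, 1.6, -0.2, 0.6, 0.9, 0.8, 0.4, -1.3, 1.4, -1.0, -1.8, 0.7, -0.6, 0.9, 1.2, 0.4, 1.1, 0.3, 0.0]
(0, 1, 0, 10000.0) [ 0.5283  0.0673  1.8696 -0.    ] 107.12 mouth [ 0.5577 -0.0282  0.085 ] [-0.0, 0.0, -0.0, -0.0, -0.6, 1.0, 0.5, 0.9, -0.5, -0.9, 0.5, -1.0, -0.0, 0.0, -0.0, 0.0, 0.0, 0.0, 0.0, -0.0, -0.0]
```

```bash
sed -i 's/^SH=.*/SH=[.5310,.0684,np.radians(106.0)]/' h.py; python3 - <<'E'
from h import *
go(*grasp(.033)); go(*grasp(.055))
E
```

```text
delta [  2.7  -2.2 135.7] [-0.13  0.3   0.67] F [ 0.4 -0.4  0.3] w 85.7 t 3.0
delta [  2.6  -2.2 113.7] [-0.13  0.3   0.67] F [ 0.4 -0.4  0.3] w 85.7 t 3.0
```

Request:
servo_tool(
  series="2.7 -2.2 30 0 0.3 0.7; 2.7 -2.2 65 0 0.3 0.7; 2.7 -2.2 95 0 0.3 0.7; 2.7 -2.2 118 0 0.3 0.7; 2.7 -2.2 130 0 0.3 0.7; 2.7 -2.2 135.5 0 0.3 0.7; 2.7 -2.2 135.5 0 0.3 0.7; 2.7 -2.2 135.5 0 0.3 0.7",
  claw=50,
)

```text
clock: 4.0
position: [0.563, -0.0466, 0.1109]
tcp_rot: [0.575, 0.761, 0.18, -0.242]
force: [-0.7, 0.7, -1.0]
grip_width: 0.0499
gripper_force: 0.0
```

```bash
python3 - <<'E'
from h import *
im=save('wrist','w3')
cv2.imwrite('pics/w3.png',cv2.resize(im,(800,600),interpolation=2)[:,:,::-1])
go(*grasp(.033))
E
```

```text
delta [ 1.   1.  -0.8] [-0.17 -0.09 -0.17] F [-0.2  0.4 -1.1] w 49.6 t 4.05
```

View pics/w3.png

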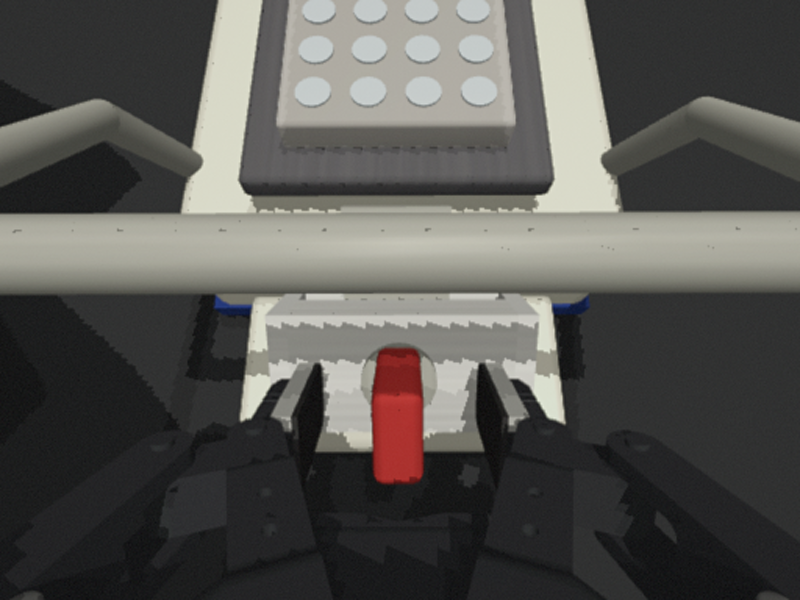

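The grip sits centred between the pads (pin at 398, pads at 322 and 477) with the collar below it. I'll close now.

Request:
servo_tool(
  series="0 0 0 0 0 0; 0 0 0 0 0 0; 0 0 0 0 0 0; 0 0 0 0 0 0; 0 0 0 0 0 0; 0 0 0 0 0 0",
  claw=5,
  grip_force=70,
)

```text
clock: 4.8
position: [0.5626, -0.0462, 0.1104]
tcp_rot: [0.575, 0.761, 0.18, -0.242]
force: [0.9, -1.7, 1.7]
grip_width: 0.0131
gripper_force: 68.1
```

```bash
python3 - <<'E'
from h import *
s=env.get_state();r=R.from_quat(s['tcp_rot']);print(r.inv().apply(s['force']).round(1),r.inv().apply(s['wrist_torque']).round(2),s['grip_width'],s['gripper_force'],s['position'])
go(*grasp(.033))
E
```

```text
[-0.6  0.4 -2.5] [-0.12 -0.32  0.02] 0.013140162840960944 68.05145144462585 [ 0.56258431 -0.04622915  0.11037416]
delta [ 0.9  1.2 -1.4] [-0.22 -0.12 -0.19] F [ 0.9 -1.7  1.7] w 13.1 t 4.8
```

Request:
servo_tool(
  series="0 0 -3 0 0 0; 0 0 -6 0 0 0; 0 0 -9 0 0 0; 0 0 -12 0 0 0; 0 0 -16 0 0 0; 0 0 -20 0 0 0",
)

```text
clock: 5.55
position: [0.5657, -0.0571, 0.1264]
tcp_rot: [0.575, 0.761, 0.18, -0.243]
force: [2.9, 4.1, -6.0]
grip_width: 0.0133
gripper_force: 68.1
```

```bash
python3 - <<'E'
from h import *
s=env.get_state();r=R.from_quat(s['tcp_rot']);print(r.inv().apply(s['force']).round(1),r.inv().apply(s['wrist_torque']).round(2),s['grip_width'],s['gripper_force'],s['position'])
go(*grasp(.053))
E
```

```text
[-0.8  4.   6.7] [-0.68 -0.53 -0.01] 0.013311011423895895 68.11902523040771 [ 0.56566009 -0.05705522  0.12641096]
delta [ 1.   1.3 -1.8] [-0.26 -0.16 -0.21] F [ 2.9  4.1 -6. ] w 13.3 t 5.55
```

Request:
servo_tool(
  series="0 0 -5 0 0 0; 0 0 -11 0 0 0; 0 0 -18 0 0 0; 0 0 -26 0 0 0; 0 0 -36 0 0 0; 0 0 -50 0 0 0; 0 0 -70 0 0 0; 0 0 -95 0 0 0",
)

```text
clock: 6.55
position: [0.5809, -0.1102, 0.2052]
tcp_rot: [0.574, 0.761, 0.179, -0.243]
force: [-0.2, -0.0, -1.1]
grip_width: 0.0132
gripper_force: 69.2
```

```bash
python3 - <<'E'
from h import *
im=save('wrist','w4')
cv2.imwrite('pics/w4.png',cv2.resize(im,(800,600),interpolation=2)[:,:,::-1])
s=env.get_state();print(s['force'],s['wrist_torque'])
r=frame([0,1,0],[0,0,-1])
go([.58,-.14,.34],r)
E
```

```text
[ 2.21962868 -1.57561954  0.25822489] [-0.38644847 -0.13512256 -0.09016075]
delta [  54.3  -10.3 -123.3] [ -4.92 -34.67  15.39] F [ 2.2 -1.6  0.3] w 13.0 t 6.6
```

View pics/w4.png

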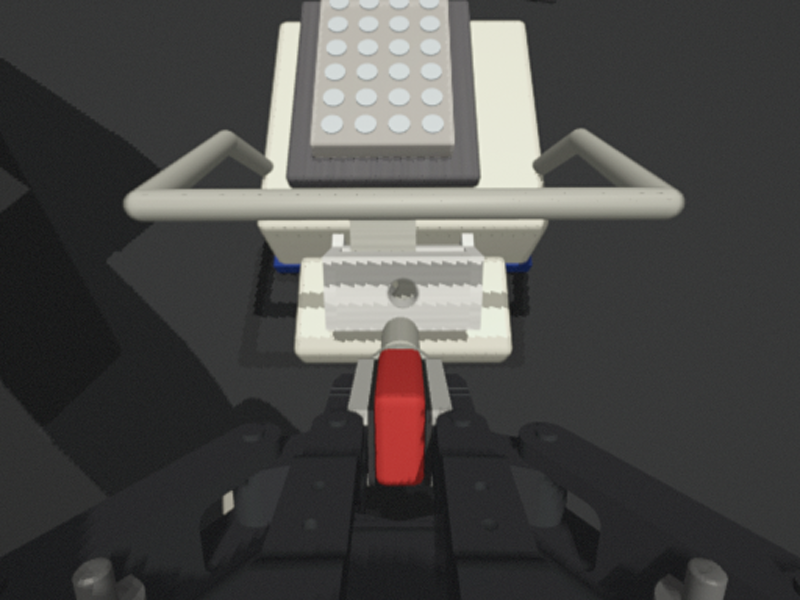

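Pin is out and held. The bore at (402,292) is empty and the deck has sprung left. Next I lift, bring the pin upright and cross to the keeper.

```bash
python3 - <<'E'
from h import *
r=frame([-np.cos(1.1),np.sin(1.1),0],[0,0,-1])
go([.57,-.06,.37],r)
s=env.get_state();r0=R.from_quat(s['tcp_rot'])
# pin (collar underside, foot) position check: where the seated collar lay in the tool frame
E
```

```text
delta [ 136.8    2.  -102.3] [  3.29 -34.81 -10.74] F [ 2.2 -1.6  0.3] w 13.0 t 6.6
```

Request:
servo_tool(
  series="0 0 -40 0 -3 -1; 10 0 -90 0 -9 -3; 40 0 -125 1 -18 -5; 80 1 -130 2 -26 -8; 115 2 -115 3 -34 -10.5; 137 2 -102 3.3 -34.8 -10.7; 137 2 -102 3.3 -34.8 -10.7; 137 2 -102 3.3 -34.8 -10.7",
)

```text
clock: 7.6
position: [0.5691, -0.0582, 0.3663]
tcp_rot: [0.523, 0.853, -0.001, -0.003]
force: [0.3, -0.7, -0.7]
grip_width: 0.0128
gripper_force: 69.1
```

```bash
cat >> h.py <<'E'
KP=[.5688,.378,np.radians(3.0)]
def kp(x,y=0,z=0): return R.from_euler('z',KP[2]).apply([x,y,z])+[KP[0],KP[1],0]
KR=R.from_euler('z',KP[2])*frame([-1,0,0],[0,0,-1])
E
python3 - <<'E'
from h import *
go(kp(-.015,0,.30),KR); print(env.get_state()['position'])
E
```

```text
delta [394.6 184.2  67.4] [-6.000e-02 -4.000e-01 -6.602e+01] F [ 0.3 -0.7 -0.7] w 12.8 t 7.6
[ 0.56913774 -0.05815531  0.36625677]
```

Request:
servo_tool(
  series="40 18 0 0 0 -7; 90 42 0 0 0 -16; 145 68 0 0 0 -26; 200 94 0 0 0 -36; 255 120 0 0 0 -46; 310 146 10 0 0 -56; 360 168 35 0 0 -66; 395 184 67 0 -0.4 -66",
)

```text
clock: 8.6
position: [0.5546, 0.3794, 0.2994]
tcp_rot: [-0.026, 1.0, -0.0, 0.0]
force: [1.3, -1.7, -0.7]
grip_width: 0.0133
gripper_force: 69.1
```

Request:
servo_tool(
  series="0 0 0 0 0 0; 0 0 0 0 0 0; 0 0 0 0 0 0",
)

```text
clock: 8.98
position: [0.5546, 0.3767, 0.3021]
tcp_rot: [-0.025, 1.0, 0.0, 0.001]
force: [-0.2, 0.4, -1.4]
grip_width: 0.0132
gripper_force: 69.0
```

```bash
python3 - <<'E'
from h import *
go(kp(-.015,0,.235),KR); s=env.get_state();print(s['position'],s['force'])
im=save('wrist','w5')
o=cv2.resize(im,(800,600),interpolation=2)[:,:,::-1].copy()
c=cam('wrist')
P=[kp(x,y,.118) for x,y in((-.077,-.025),(-.077,.025),(.015,.025),(.015,-.025),(-.04,-.006),(-.04,.006))]
for u in proj(c,P): cv2.circle(o,tuple(np.int32((u+.5)*1.5625)),3,(0,255,0),1)
r=R.from_quat(s['tcp_rot'])
for z in(.0316,.0796):
    u=proj(c,s['position']+r.apply([0,0,z]))[0]; cv2.circle(o,tuple(np.int32((u+.5)*1.5625)),3,(255,255,0),1)
cv2.imwrite('pics/w5.png',o)
E
```

```text
delta [ 0.9  0.5 67.1] [ 0.01  0.12 -0.12] F [-0.2  0.4 -1.4] w 13.2 t 8.975
[0.55456001 0.37673004 0.30210892] [-0.16690805  0.42957545 -1.37811514]
```

View pics/w5.png

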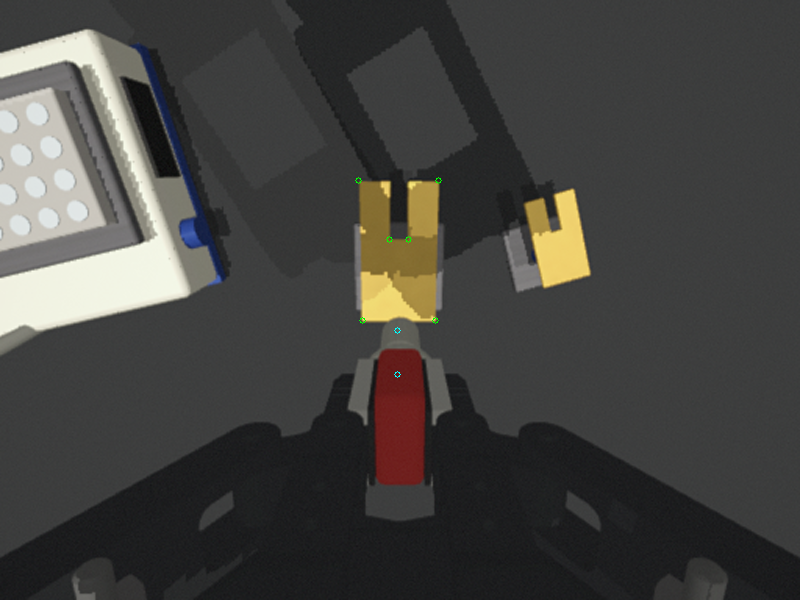

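The fork fits the projected corners. The pin's foot shows at u≈400 against a predicted 397, so the camera is biased by about 1.2 mm in y; I correct for that. Now I feel for the fork with the foot.

Request:
servo_tool(
  series="1 -0.7 20 0 0 0; 1 -0.7 45 0 0 0; 1 -0.7 70 0 0 0; 1 -0.7 88 0 0 0; 1 -0.7 96 0 0 0; 1 -0.7 98 0 0 0; 1 -0.7 98 0 0 0; 1 -0.7 98 0 0 0",
)

```text
clock: 10.02
position: [0.5528, 0.3775, 0.2038]
tcp_rot: [-0.026, 1.0, 0.0, 0.001]
force: [0.1, -0.4, -1.1]
grip_width: 0.013
gripper_force: 69.1
```

Request:
servo_tool(
  series="0 0 0.5 0 0 0; 0 0 1 0 0 0; 0 0 1.5 0 0 0; 0 0 2 0 0 0; 0 0 2 0 0 0",
)

```text
clock: 10.65
position: [0.5524, 0.3773, 0.2007]
tcp_rot: [-0.026, 1.0, -0.0, 0.0]
force: [0.2, -0.0, -0.7]
grip_width: 0.0127
gripper_force: 69.1
```

Request:
servo_tool(
  series="0 0 0.5 0 0 0; 0 0 1 0 0 0; 0 0 1.5 0 0 0; 0 0 2 0 0 0; 0 0 2 0 0 0",
)

```text
clock: 11.28
position: [0.5524, 0.3773, 0.1987]
tcp_rot: [-0.026, 1.0, -0.0, 0.0]
force: [0.1, -0.1, -1.0]
grip_width: 0.0128
gripper_force: 69.1
```

Request:
servo_tool(
  series="0 0 0.3 0 0 0; 0 0 0.6 0 0 0; 0 0 1 0 0 0; 0 0 1 0 0 0",
)

```text
clock: 11.78
position: [0.5524, 0.3773, 0.1977]
tcp_rot: [-0.026, 1.0, -0.0, 0.0]
force: [-0.9, 0.7, -0.6]
grip_width: 0.0132
gripper_force: 69.1
```

Request:
servo_tool(
  series="0 0 0.5 0 0 0; 0 0 1 0 0 0; 0 0 1 0 0 0",
)

```text
clock: 12.15
position: [0.5524, 0.3773, 0.1967]
tcp_rot: [-0.026, 1.0, -0.0, 0.0]
force: [-0.7, 1.2, -0.1]
grip_width: 0.0132
gripper_force: 69.1
```

Request:
servo_tool(
  series="0 0 0.5 0 0 0; 0 0 1 0 0 0; 0 0 1 0 0 0",
)

```text
clock: 12.52
position: [0.5524, 0.3773, 0.1957]
tcp_rot: [-0.026, 1.0, -0.0, 0.0]
force: [0.5, -0.3, -0.8]
grip_width: 0.0132
gripper_force: 69.1
```

Request:
servo_tool(
  series="0 0 0.5 0 0 0; 0 0 1 0 0 0; 0 0 1 0 0 0",
)

```text
clock: 12.9
position: [0.5524, 0.3773, 0.1947]
tcp_rot: [-0.026, 1.0, -0.0, 0.0]
force: [-0.0, 0.1, -1.5]
grip_width: 0.013
gripper_force: 69.1
```

Request:
servo_tool(
  series="0 0 0.5 0 0 0; 0 0 1 0 0 0; 0 0 1 0 0 0",
)

```text
clock: 13.28
position: [0.5525, 0.3773, 0.1941]
tcp_rot: [-0.026, 1.0, -0.0, 0.0]
force: [-0.3, -0.2, 0.4]
grip_width: 0.0131
gripper_force: 69.3
```

Request:
servo_tool(
  series="0 0 0.5 0 0 0; 0 0 1 0 0 0; 0 0 1 0 0 0",
)

```text
clock: 13.65
position: [0.5525, 0.3773, 0.194]
tcp_rot: [-0.026, 1.0, 0.0, 0.001]
force: [-1.0, -0.7, 5.7]
grip_width: 0.0133
gripper_force: 70.2
```

Contact: TCP stalled at z = 0.194 with about 6 N, so the collar will land at about 0.146 and I'll slide at 0.151. I retreat upward, then back out past the fork's open end.

Request:
servo_tool(
  series="0 0 -5 0 0 0; 10 0 -20 0 0 0; 40 0 -20 0 0 0; 80 0 -20 0 0 0; 88 0 -20 0 0 0; 88 0 -20 0 0 0; 88 0 -20 0 0 0",
)

```text
clock: 14.52
position: [0.4655, 0.373, 0.2131]
tcp_rot: [-0.026, 1.0, 0.0, 0.001]
force: [-0.2, 0.2, -0.6]
grip_width: 0.0132
gripper_force: 69.2
```

```bash
sed -i 's/^KP=.*/KP=[.5688,.3768,np.radians(3.0)]/' h.py; python3 - <<'E'
from h import *
s=env.get_state();print(s['position'],s['force']); go(kp(-.105,0,.151),KR)
E
```

```text
[0.46552089 0.37296449 0.21308681] [-0.20066317  0.19259205 -0.64200662]
delta [ 1.8 -1.6 62.1] [ 0.    0.08 -0.01] F [-0.2  0.2 -0.6] w 13.2 t 14.525
```

Request:
servo_tool(
  series="2 -1.6 15 0 0 0; 2 -1.6 35 0 0 0; 2 -1.6 52 0 0 0; 2 -1.6 60 0 0 0; 2 -1.6 62 0 0 0; 2 -1.6 62 0 0 0; 2 -1.6 62 0 0 0",
)

```text
clock: 15.4
position: [0.463, 0.3712, 0.1514]
tcp_rot: [-0.026, 1.0, 0.0, 0.001]
force: [-0.2, -0.3, -0.5]
grip_width: 0.0133
gripper_force: 69.2
```

```bash
python3 - <<'E'
from h import *
s=env.get_state();print(s['position'],s['force']); go(kp(-.105,0,.151),KR)
im=save('wrist','w6')
o=cv2.resize(im,(800,600),interpolation=2)[:,:,::-1].copy()
c=cam('wrist')
P=[kp(x,y,.1145) for x,y in((-.077,-.025),(-.077,.025),(.015,.025),(.015,-.025),(-.04,-.006),(-.04,.006))]
for u in proj(c,P): cv2.circle(o,tuple(np.int32((u+.5)*1.5625)),2,(0,255,0),1)
cv2.imwrite('pics/w6.png',o)
E
```

```text
[0.46302507 0.37121096 0.15139564] [-0.19656269 -0.29952447 -0.50933624]
delta [-0.9  0.   0.4] [0.01 0.08 0.  ] F [-0.2 -0.3 -0.5] w 13.3 t 15.4
```

View pics/w6.png

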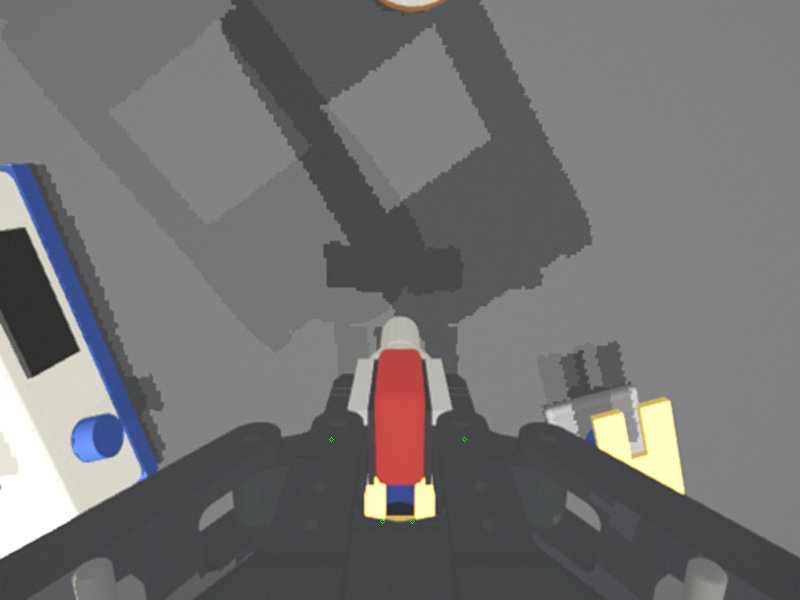

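The notch (edges at u 386 and 414) is centred on the pin at u=400, so they line up. I slide in along tool -x.

Request:
servo_tool(
  series="-6 0 0 0 0 0; -13 0 0 0 0 0; -20 0 0 0 0 0; -26 0 0 0 0 0; -31 0 0 0 0 0; -35 0 0 0 0 0; -35 0 0 0 0 0",
)

```text
clock: 16.32
position: [0.4979, 0.3728, 0.1507]
tcp_rot: [-0.026, 1.0, -0.0, 0.0]
force: [-0.2, -0.6, -1.5]
grip_width: 0.0127
gripper_force: 69.2
```

Request:
servo_tool(
  series="-4 0 0 0 0 0; -8 0 0 0 0 0; -12 0 0 0 0 0; -16 0 0 0 0 0; -20 0 0 0 0 0; -20 0 0 0 0 0",
)

```text
clock: 17.08
position: [0.5179, 0.3739, 0.1507]
tcp_rot: [-0.026, 1.0, -0.0, 0.0]
force: [-0.2, -0.4, -0.2]
grip_width: 0.0133
gripper_force: 69.2
```

Request:
servo_tool(
  series="-1 0 0 0 0 0; -2 0 0 0 0 0; -3 0 0 0 0 0; -4 0 0 0 0 0; -4 0 0 0 0 0",
)

```text
clock: 17.7
position: [0.5217, 0.3741, 0.1508]
tcp_rot: [-0.026, 1.0, -0.0, 0.0]
force: [-0.3, 0.1, 0.5]
grip_width: 0.0132
gripper_force: 69.2
```

Request:
servo_tool(
  series="-0.5 0 0 0 0 0; -1 0 0 0 0 0; -1 0 0 0 0 0",
)

```text
clock: 18.08
position: [0.5226, 0.3741, 0.1508]
tcp_rot: [-0.026, 1.0, -0.0, 0.0]
force: [0.4, -0.2, -0.9]
grip_width: 0.0132
gripper_force: 69.2
```

Request:
servo_tool(
  series="-0.5 0 0 0 0 0; -1 0 0 0 0 0; -1 0 0 0 0 0",
)

```text
clock: 18.45
position: [0.5236, 0.3742, 0.1508]
tcp_rot: [-0.026, 1.0, -0.0, 0.0]
force: [-0.1, -0.2, -1.2]
grip_width: 0.0131
gripper_force: 69.2
```

Request:
servo_tool(
  series="-0.5 0 0 0 0 0; -1 0 0 0 0 0; -1 0 0 0 0 0",
)

```text
clock: 18.82
position: [0.5247, 0.3742, 0.1508]
tcp_rot: [-0.026, 1.0, -0.0, 0.0]
force: [0.3, -0.4, -1.8]
grip_width: 0.0129
gripper_force: 69.2
```

Request:
servo_tool(
  series="-0.5 0 0 0 0 0; -1 0 0 0 0 0; -1 0 0 0 0 0",
)

```text
clock: 19.2
position: [0.5251, 0.3743, 0.1508]
tcp_rot: [-0.026, 1.0, -0.0, -0.0]
force: [-1.9, -0.5, -0.0]
grip_width: 0.0131
gripper_force: 69.3
```

Request:
servo_tool(
  series="-0.5 0 0 0 0 0; -1 0 0 0 0 0; -1 0 0 0 0 0",
)

```text
clock: 19.58
position: [0.5254, 0.3743, 0.1507]
tcp_rot: [-0.026, 1.0, -0.0, -0.001]
force: [-5.3, 0.0, 2.5]
grip_width: 0.0129
gripper_force: 69.4
```

Home contact at about 5 N. I ease off to a light touch, then lower the collar.

Request:
servo_tool(
  series="1 0 0 0 0 0; 1 0 1 0 0 0; 1 0 2 0 0 0; 1 0 3 0 0 0; 1 0 3 0 0 0",
)

```text
clock: 20.2
position: [0.5252, 0.3742, 0.1476]
tcp_rot: [-0.026, 1.0, -0.0, -0.0]
force: [-4.3, 0.2, 1.4]
grip_width: 0.0133
gripper_force: 69.4
```

Request:
servo_tool(
  series="0 0 0.5 0 0 0; 0 0 1 0 0 0; 0 0 1 0 0 0",
)

```text
clock: 20.58
position: [0.5252, 0.3742, 0.1467]
tcp_rot: [-0.026, 1.0, -0.0, -0.0]
force: [-5.0, 0.0, 1.6]
grip_width: 0.0133
gripper_force: 69.4
```

Request:
servo_tool(
  series="0.3 0 0.3 0 0 0; 0.5 0 0.5 0 0 0; 0.5 0 0.5 0 0 0",
)

```text
clock: 20.95
position: [0.5251, 0.3743, 0.1463]
tcp_rot: [-0.026, 1.0, -0.0, 0.0]
force: [-4.8, -0.9, 1.5]
grip_width: 0.0128
gripper_force: 69.4
```

Request:
servo_tool(
  series="0 0 0.3 0 0 0; 0 0 0.5 0 0 0; 0 0 0.5 0 0 0",
)

```text
clock: 21.32
position: [0.5251, 0.3742, 0.1461]
tcp_rot: [-0.026, 1.0, -0.0, 0.0]
force: [-5.2, -0.7, 4.0]
grip_width: 0.0128
gripper_force: 69.6
```

Request:
servo_tool(
  series="0 0 0.3 0 0 0; 0 0 0.5 0 0 0; 0 0 0.5 0 0 0",
)

```text
clock: 21.7
position: [0.5251, 0.3742, 0.1461]
tcp_rot: [-0.026, 1.0, -0.0, 0.0]
force: [-6.5, -1.3, 5.3]
grip_width: 0.0134
gripper_force: 69.9
```

Collar is seated: z is stalled at 0.1461 with a 5 N load, as predicted. Releasing.

Request:
servo_tool(
  series="0 0 0 0 0 0; 0 0 0 0 0 0; 0 0 0 0 0 0; 0 0 0 0 0 0; 0 0 0 0 0 0; 0 0 0 0 0 0",
  claw=40,
  grip_force=20,
)

```text
clock: 22.45
position: [0.5251, 0.3743, 0.1453]
tcp_rot: [-0.026, 1.0, -0.0, 0.0]
force: [0.4, -0.2, -0.2]
grip_width: 0.0404
gripper_force: 0.0
```

```bash
python3 - <<'E'
from h import *
im=save('wrist','w7'); sc=save('scene','s7')
cv2.imwrite('pics/c7.png',np.hstack([cv2.resize(im,(440,330)),cv2.resize(sc[190:270,340:425],(350,330),interpolation=2)])[:,:,::-1])
s=env.get_state();print(s['force'],s['grip_width'])
E
```

```text
[-0.95967243 -0.67991203 -0.75862443] 0.03994666469495202
```

View pics/c7.png

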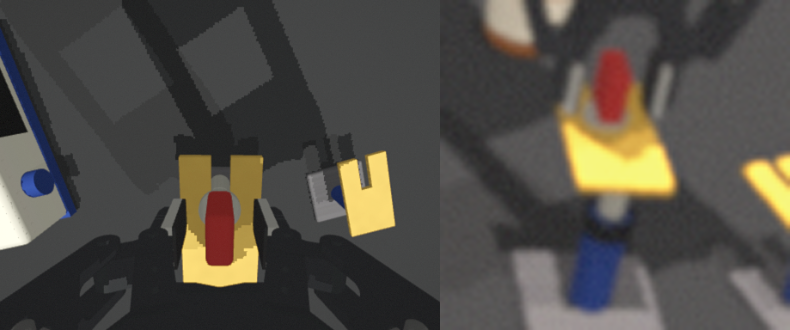

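The pin stands upright, its collar on the fork at the notch's end, with the jaws clear on both sides. I retreat straight up.

Request:
servo_tool(
  series="0 0 -5 0 0 0; 0 0 -20 0 0 0; 0 0 -45 0 0 0; 0 0 -80 0 0 0; 0 0 -120 0 0 0; 0 0 -130 0 0 0; 0 0 -130 0 0 0; 0 0 -130 0 0 0",
)

```text
clock: 23.55
position: [0.5245, 0.3739, 0.2737]
tcp_rot: [-0.026, 1.0, -0.001, -0.001]
force: [0.3, 0.3, -1.0]
grip_width: 0.0402
gripper_force: 0.0
```

```bash
python3 - <<'E'
from h import *
im=save('wrist','w8')
c=cam('wrist')
# red grip vs predicted pin position (top at fork+40 mm), after the 3 px/800 camera bias
r=im.astype(int);m=(r[:,:,0]>90)&(r[:,:,1]<70)&(r[:,:,2]<70);m[:, :150]=0;m[:,400:]=0
y,x=np.nonzero(m);print('red bbox',x.min(),x.max(),y.min(),y.max(),m.sum())
h=.1145
print(proj(c,[kp(-.0445,0,h+.040)+[dx,dy,0] for dx in(-.014,.014) for dy in(-.007,.007)]).round(1).tolist())
s=env.get_state();print(s['position'],s['force'],s['clock'])
E
```

```text
red bbox 248 264 173 211 594
[[247.6, 178.4], [264.8, 179.3], [246.1, 211.0], [262.7, 211.9]]
[0.52448155 0.3739325  0.27353401] [ 0.77249118 -0.5381221  -0.33865049] 23.6
```

The pin is where predicted: the red grip's bounding box matches the expected position to about 1 px. Handing in.

```bash
python3 -c "
from rig import env
print(env.sign_off())"
```

```text
the job is handed in; nothing more can be done
None
```

Job handed in: the deck has sprung free and the pin hangs upright in the yellow fork, its neck at the end of the notch and its collar set down at about 5 N; the rack, bottle and tip box were not approached, and it took 23.6 s.

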